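# Thread the balancing mandrel out of the covered parts tray

## Robot

A 7-joint arm with a two-finger parallel gripper is mounted at the origin on the work surface. World frame = base frame: x ahead of the robot, y to its left, z up, the work surface at z = 0. Lengths are in m, angles in degrees, forces in N, time in s.
With the tool pointing down it reaches from about 0.425 to 0.925 m from the base axis. Payload 6.8 kg.
Tool frame: the origin (TCP) lies midway between the tips of the shut fingers; the grasp point (between the pads) lies 19 mm behind it; y points along the fingers, z is the direction in which the jaws open and shut, and the axes are right-handed (so a half turn about y gives the same grasp; the last joint's range is limited). The gripper opens to 85 mm and grips with 20 to 120 N. Pads are 22 mm wide; open, the fingers measure 114 mm over their backs; the gripper's body (76 mm by 85 mm) begins 54 mm behind the grasp point. The pads swing forward as they close: fully open they stand 13 mm farther back than shut.
Start: joints at [-80.163, 27.33, 1.283, 89.118, -0.659, 63.558, -4.761], TCP at [0.186, 0.649, 0.231] pointing down, gripper open.
Joint ranges: [-169.35, 169.35], [-19.33, 120.38], [-80.79, 83.38], [13.8, 139.57], [-78.32, 258.32], [9.67, 109.79], [-169.56, 169.56]. Speed limits (degrees/s): [136.94, 136.94, 180, 180, 180, 180, 180].

## Interface

Orientations are given as [roll, pitch, yaw] about the fixed x, y, z axes, in that order (R = Rz(yaw) Ry(pitch) Rx(roll)).
In Python, from plant import sensors, viewer, ticket gives the robot as it stands.
- The arm moves only by the tool step_arm, never from a script. Its argument "commands" is a list that holds one entry, the list of rows, each a list of 7 numbers: the shift along the tool's x, y, z in cm, then the turn, a rotation vector about the tool's x, y, z in degrees, then the finger opening in cm, from 0 to 8.54. A call has 1 to 10 rows; each row shifts and turns the pose as measured when the row begins, along the tool's axes as they then stand; what a row does not reach is not made up. A row lasts 1/12 s, in which the tool goes at most 41.7 mm and 7.16 degrees, less where a joint would pass 70% of its speed; a pose out of reach is approached as far as the arm can. A call with a gripper value outside its range is refused whole. The fingers move at their own pace and stop on an object; "squeeze" is the grip in N (left out, the last holds). Time passes only in rows, so rows that do not move let the fingers close. It gives the time, the measured TCP pose, the force and the opening at its end, in the units of the state.
- sensors.sense(): the state, without advancing time (a new reading comes with each control period).
- viewer.camera(name): name is "scene" or "top" or "wrist"; returns a dict with "color" (384x512x3 uint8, blue, green, red), "depth" (384x512 float32, m along the optical axis (not along the pixel's ray), 0 where there is no reading), "intrinsics" (3x3 intrinsics, pixels), "k1" (the pictures are not rectified: a ray, as slopes to the right and down, at radius r is drawn at 1 + k1 r^2 times it, then the intrinsics apply), "position" and "rotation" of the camera in the world. Camera axes: x right, y down, z forward; pixel columns grow to the right and rows downward; lengths in m; the calibration is good to about 2 mm. A picture is of the moment at which its call begins.
- ticket.finish_job(): hands the job in, once; it reports no verdict.
The state is a dict: "time": time; "joint_pos": joint angles; "qd": joint speeds; "joint_torque": joint torques, N m; "position": TCP position; "tcp_rot": TCP orientation; "wrist_force": force on the tool from outside, world axes, zero at the start; "ft_torque": the same for the moment, N m; "gripper_width": opening from 0.0 (shut) to 1.0 (fully open).
Only numpy, scipy, OpenCV 4.12 (cv2) and the standard library are available. Lean on these libraries where they do the work, as an engineer would, in place of code of your own. Each camera call takes 0.05 s, during which the arm holds its last target.

## Task

The long aluminium balancing mandrel has ended up inside the covered steel parts tray, with both its ends under the hoods, and the tray's window is shorter than the mandrel. Grip it, bring it out through the window one end first by sliding and tilting it, and finish while still holding it in the gripper: level, still, over the tray and clear above it by about a hand's breadth (10 cm or so). Leave the other loose parts on the bench where they are.

Things in the scene. Friction and masses are not known exactly. Their poses are not given: they have to be found in the camera images.
- tray: Covered steel tray, black rubber floor, fixed; long axis (x) across the robot's front, +x to its left. Outside 304 x 158 mm, 61 mm high; origin: centre of underside. Inside x -148 to 148, y -75 to 75 mm, floor at z = 4 mm. 3 mm sheet hoods (z 58 to 61 mm) cover both ends: the deep one x -148 to -82, the shallow one x 108 to 148. Between them the open window, 190 mm long, full 150 mm width.
- window (a point): Centre of the tray's window at the level of the hoods' top: x = +13, y = 0, z = 61 mm in the tray's frame.
- mandrel: Loose aluminium mandrel, 240 mm long (x), 0.25 to 0.43 kg. Origin: its middle, on the axis, also centre of mass. Middle 90 mm is square, 28 x 28 mm; each side a round journal 20 mm across, 75 mm long. Lies on the tray floor on a flat, axis 18 mm over the bench, nearly along the tray's x (same sense) near mid-width, its middle 5 to 22 mm to tray +x: both ends under hoods. Gripped across the square from above.
- mandrel_end_a (a point): Centre of the mandrel's end face at x = +120 mm (under the shallow hood at the start).
- mandrel_end_b (a point): Centre of the mandrel's end face at x = -120 mm (under the deep hood at the start).
- sleeve_tall: Bystander: loose steel sleeve, 54 mm across, 55 mm tall, just beyond the tray. Origin: centre of its underside.
- flange_ring: Bystander: loose flat steel ring, 72 mm across, 12 mm tall, just beyond the tray. Origin: centre of its underside.
- sleeve_short: Bystander: loose steel sleeve, 56 mm across, 36 mm tall, off the tray's deep-hood end. Origin: centre of its underside.
- wrench: Bystander: loose steel spanner lying flat to the robot's right.
- can: Bystander: loose can, 66 mm across, 150 mm tall, to the robot's left. Origin: centre of its underside.
- cup: Bystander: loose steel cup, 70 mm across, 70 mm tall, to the robot's left. Origin: centre of its underside.
Mind the look-alikes: they are no part of the job. Several things have the shape of the mandrel; the one meant has the colours described above.

How it is judged:
By the outcome, as a careful person would: the job done as asked, in the order asked, and still so for the second after the job is handed in, while the arm keeps its last pose, push and grip.
It also fails if it takes over 40 s, if anything falls off the work surface, if the arm or the gripper's body presses on something with over 40 N, if the wrist force passes 120 N, or if a joint passes its speed limit or range.

## Working session

There is one attempt and no reset: what is moved stays moved. The work goes in short steps, Python scripts to look and compute and a tool call to move; the robot and the scene stay as the last step left them, time stands still between calls to the robot, and variables do not carry over. Pictures are saved under pics/ and viewed, and the job is handed in when it is done.

Besides the shell and the picture viewer there is one more tool, called after "Call:" as name([rows], argument=value, ...), one row to a line, values as JSON. step_arm: Moves the arm, as the interface text tells. Its arguments: {"type":"object","properties":{"commands":{"type":"array"},"squeeze":{"type":"number"}},"required":["commands"]}

```bash
ls; mkdir -p pics; python3 - <<'E'
from plant import sensors, viewer
import cv2,numpy as np
print(sensors.sense())
for n in ("scene","top"):
    c=viewer.camera(n); cv2.imwrite(f"pics/{n}0.png",c["color"]); np.savez(f"{n}0.npz",**c)
    print(n,c["intrinsics"],c["k1"],c["position"],c["rotation"])
E
```

```text
pics
{'time': 0.0, 'joint_pos': array([-80.16164702,  27.37507916,   1.27954226,  89.17735234,
        -0.65957001,  63.55778812,  -4.76133937]), 'qd': array([ 0.03970086, -0.00413249, -0.07600066, -0.06538157,  0.02276036,
       -0.05753519, -0.01697379]), 'joint_torque': array([-1.58510793e-04, -5.96447110e+01,  1.60810445e+00, -2.81196070e+01,
        1.24439568e-02,  9.25263186e-03, -3.09473978e-05]), 'position': array([0.18626254, 0.64818533, 0.23034101]), 'tcp_rot': array([-9.01026649e+01, -6.82012147e-03, -1.60307514e+01]), 'wrist_force': array([ 0.04981486, -0.30977172, -0.39650537]), 'ft_torque': array([-0.01331479,  0.03880583, -0.02009103]), 'gripper_width': 0.9994853081035471}
scene [[412.72764353   0.         260.97787932]
 [  0.         412.72764353 188.80020359]
 [  0.           0.           1.        ]] 0.027807865084534426 [ 1.50806227 -0.23635791  0.73268413] [-121.88528144   -0.92189655   72.34519707]
top [[440.58894462   0.         255.97664734]
 [  0.         440.58894462 188.72616904]
 [  0.           0.           1.        ]] -0.08594601178812807 [0.46100279 0.0864123  1.35802596] [-176.85066641   -0.96271259  -89.77215636]
```

View pics/scene0.png

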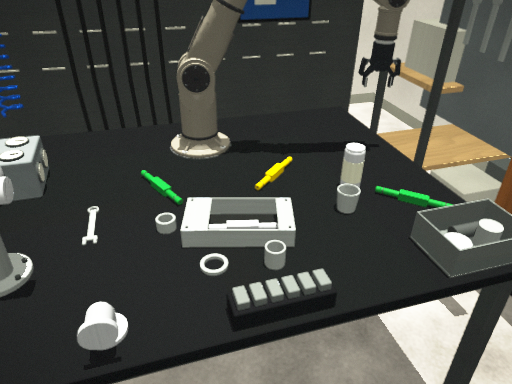

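View pics/top0.png

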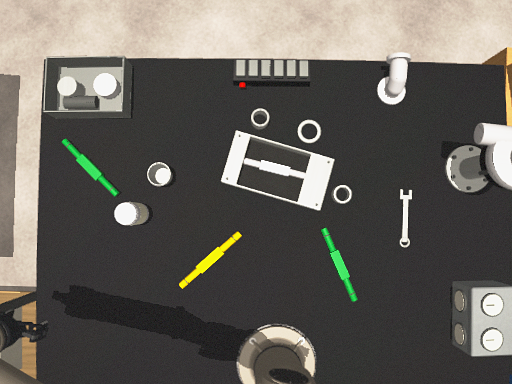

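```bash
cat > h.py <<'E'
import numpy as np,cv2
from scipy.spatial.transform import Rotation as R
def load(n):
    d=np.load(n,allow_pickle=True); return {k:d[k] for k in d.files}
def ray(c,uv):
    K=c["intrinsics"];k1=float(c["k1"])
    uv=np.atleast_2d(uv).astype(float)
    d=np.c_[(uv[:,0]-K[0,2])/K[0,0],(uv[:,1]-K[1,2])/K[1,1]]
    rd=np.linalg.norm(d,axis=1); r=rd.copy()
    for _ in range(20): r=rd/(1+k1*r*r)
    s=d*(r/np.maximum(rd,1e-12))[:,None]
    return s
def Rc(c):
    r=np.array(c["rotation"]); 
    return r if r.shape==(3,3) else R.from_euler('xyz',r,degrees=True).as_matrix()
def toplane(c,uv,z):
    s=ray(c,uv); D=np.c_[s,np.ones(len(s))]@Rc(c).T
    p=np.array(c["position"]); t=(z-p[2])/D[:,2]
    return p+D*t[:,None]
def proj(c,P):
    q=(np.atleast_2d(P)-np.array(c["position"]))@Rc(c)
    s=q[:,:2]/q[:,2:]; r2=(s**2).sum(1,keepdims=True); s=s*(1+float(c["k1"])*r2)
    K=c["intrinsics"]; return np.c_[s[:,0]*K[0,0]+K[0,2],s[:,1]*K[1,1]+K[1,2]]
def depthpts(c):
    h,w=c["depth"].shape; v,u=np.mgrid[:h,:w]
    uv=np.c_[u.ravel(),v.ravel()]; s=ray(c,uv); z=c["depth"].ravel()
    P=np.c_[s*z[:,None],z]@Rc(c).T+np.array(c["position"])
    P[z==0]=np.nan
    return P.reshape(h,w,3)
E
python3 - <<'E'
from h import *
for n,(a,b,e,f) in (("top",(205,115,365,225)),("scene",(150,180,310,290))):
    c=load(n+"0.npz"); im=c["color"][b:f,a:e]
    cv2.imwrite(f"pics/{n}0c.png",cv2.resize(im,None,fx=5,fy=5,interpolation=cv2.INTER_CUBIC))
c=load("top0.npz");P=depthpts(c)
for u,v in ((300,105),(237,155),(318,185),(275,168),(255,164),(297,174),(343,194),(268,187),(260,118)): print(u,v,P[v,u].round(4))
E
```

```text
300 105 [ 7.998e-01 -7.330e-02 -7.000e-04]
237 155 [0.6325 0.1216 0.0585]
318 185 [ 0.5445 -0.1191  0.059 ]
275 168 [0.5968 0.0073 0.035 ]
255 164 [0.6096 0.0676 0.0265]
297 174 [ 0.5794 -0.0597  0.0308]
343 194 [ 0.5209 -0.2071 -0.0028]
268 187 [0.5413 0.0268 0.001 ]
260 118 [0.7567 0.0522 0.0016]
```

View pics/top0c.png

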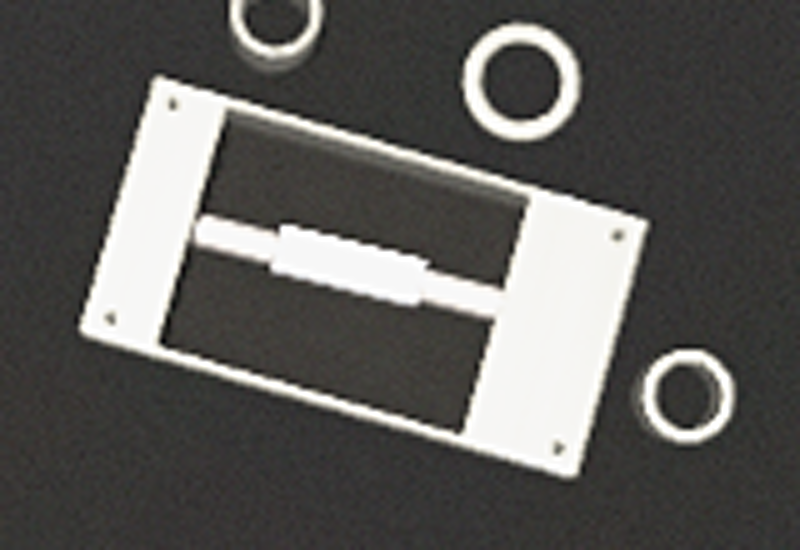

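View pics/scene0c.png

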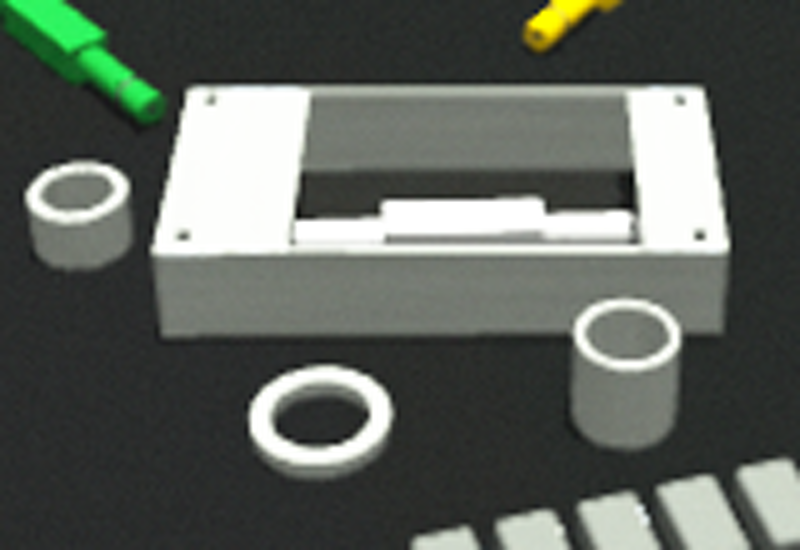

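```bash
python3 - <<'E'
from h import *
c=load("top0.npz"); g=c["color"].min(2)
m=(g>150).astype(np.uint8)
# tray component
n,l,st,ce=cv2.connectedComponentsWithStats(m,connectivity=4)
k=l[157,236]; print(st[k]); k2=l[168,275]; print(k,k2,st[k2])
t=(l==k).astype(np.uint8)
cs,_=cv2.findContours(t,cv2.RETR_EXTERNAL,cv2.CHAIN_APPROX_NONE)
ct=max(cs,key=cv2.contourArea)[:,0,:].astype(float)
W=toplane(c,ct,0.061)[:,:2].astype(np.float32)
r=cv2.minAreaRect(W); print("tray rect",r, cv2.boxPoints(r))
P=depthpts(c)
# square section: depth z ~32 within tray interior, vs journals z 28
box=cv2.boxPoints(r).mean(0)
rr=np.array([[0,0]])
ang=np.deg2rad(r[2]); print(r[2])
# mandrel mask
ys,xs=np.where(m>0); z=P[ys,xs,2]
sel=(abs(P[ys,xs,0]-box[0])<.05)&(abs(P[ys,xs,1]-box[1])<.09)&(z<.045)&(z>.012)
A=toplane(c,np.c_[xs,ys][sel],0.030)[:,:2]
A=A-box
mu=A.mean(0); w,v=np.linalg.eigh(np.cov(A.T)); ax=v[:,1]; ax*=np.sign(ax[1])
print(len(A),mu+box,"axis deg from +y",np.degrees(np.arctan2(ax[0],ax[1])))
s=(A-mu)@ax; q=(A-mu)@v[:,0]
for b in np.arange(-.1,.1,.005):
    i=(s>=b)&(s<b+.005)
    if i.any(): print(round(b,3),i.sum(),(q[i].min()*1e3).round(1),(q[i].max()*1e3).round(1))
E
```

```text
[ 221  130  113   80 2916]
15 15 [ 221  130  113   80 2916]
tray rect ((0.5888705849647522, 0.0016192346811294556), (0.3065029978752136, 0.16068583726882935), 73.9674072265625) [[ 0.46932703 -0.12348206]
 [ 0.6237629  -0.16786094]
 [ 0.70841414  0.12672053]
 [ 0.55397826  0.17109941]]
73.9674072265625
459 [0.59735469 0.00585893] axis deg from +y 13.847502528744737
-0.09 9 -6.6 9.0
-0.085 10 -8.8 7.5
-0.08 11 -7.3 9.0
-0.075 9 -8.8 6.8
-0.07 11 -8.0 8.3
-0.065 8 -6.5 9.0
-0.06 11 -8.7 7.5
-0.055 11 -7.2 9.0
-0.05 9 -8.7 6.8
-0.045 11 -10.2 8.3
-0.04 14 -13.1 12.8
-0.035 17 -14.6 14.2
-0.03 16 -13.8 12.0
-0.025 17 -14.6 13.5
-0.02 16 -13.8 14.3
-0.015 14 -13.1 12.8
-0.01 17 -14.5 14.3
-0.005 15 -13.8 12.1
0.0 17 -14.5 13.6
0.005 16 -13.8 14.3
0.01 14 -13.0 12.8
0.015 17 -14.5 14.3
0.02 16 -13.7 12.1
0.025 17 -14.5 13.6
0.03 16 -13.7 14.3
0.035 14 -13.0 12.9
0.04 17 -14.5 14.4
0.045 16 -13.7 12.2
0.05 9 -8.5 7.0
0.055 11 -7.8 8.5
0.06 8 -6.3 9.2
0.065 11 -8.5 7.8
0.07 11 -7.0 9.2
0.075 9 -8.5 7.0
0.08 11 -7.7 8.5
0.085 3 -6.3 -0.4
```

The candidates in the top picture are: bare aluminium in the tray (275,168), yellow (210,260), green (340,265) and green (90,167). Only the first one is aluminium and inside the hooded tray with both ends covered, and the enlarged crop confirms this. The square measures about 28 x 90 mm and the journals about 17–20 mm.

Tray centre is (0.589, 0.002), with its x axis 16° from world +y towards +x. Mandrel middle is (0.598, 0.009), axis at 13.9°, which puts it about +10 mm in tray x, within the given 5–22 mm.

First I turn the tool, then travel.

Call:
step_arm([
  [[0,0,0,0,7,0,6.5],[0,0,0,0,7,0,6.5],[0,0,0,0,7,0,6.5],[0,0,0,0,7,0,6.5],[0,0,0,0,7,0,6.5],[0,0,0,0,7,0,6.5],[0,0,0,0,7,0,6.5],[0,0,0,0,7,0,6.5],[0,0,0,0,7,0,6.5],[0,0,0,0,7,0,6.5]],
], squeeze=80)

```text
time: 0.93
position: [0.1855, 0.6445, 0.2246]
tcp_rot: [-90.2, -0.7, -87.7]
wrist_force: [0.4, 0.4, -0.2]
gripper_width: 0.759
```

Call:
step_arm([
  [[0,-0.6,0,0,5.5,0,6.5],[0,0,0,0,5.5,0,6.5],[0,0,0,0,5.2,0,6.5],[2.7,0,2.9,0,0,0,6.5],[2.7,0,2.9,0,0,0,6.5],[2.7,0,2.9,0,0,0,6.5],[2.7,0,2.9,0,0,0,6.5],[2.7,0,2.9,0,0,0,6.5],[2.7,0,2.9,0,0,0,6.5],[2.7,0,2.9,0,0,0,6.5]],
])

```text
time: 1.77
position: [0.3275, 0.4076, 0.2267]
tcp_rot: [-90.2, -1.1, -103.9]
wrist_force: [0.6, -0.5, 0.2]
gripper_width: 0.761
```

Call:
step_arm([
  [[2.7,0,2.95,0,0,0,6.5],[2.7,0,2.95,0,0,0,6.5],[2.7,0,2.95,0,0,0,6.5],[2.7,0,2.95,0,0,0,6.5],[2.7,0,2.95,0,0,0,6.5],[2.7,0,2.95,0,0,0,6.5],[2.7,0,2.95,0,0,0,6.5],[2.7,0,2.95,0,0,0,6.5],[2.7,0,2.95,0,0,0,6.5],[2.7,0,2.95,0,0,0,6.5]],
])

```text
time: 2.6
position: [0.5528, 0.0573, 0.2296]
tcp_rot: [-90.4, -1.1, -103.7]
wrist_force: [1.4, 1.1, 0.1]
gripper_width: 0.764
```

```bash
cat >> h.py <<'E'
def plan(target,rot):
    from plant import sensors
    s=sensors.sense(); p=np.array(s["position"]); A=R.from_euler('xyz',s["tcp_rot"],degrees=True)
    B=R.from_euler('xyz',rot,degrees=True)
    print("t",round(s["time"],2),"p",p.round(4),"r",np.round(s["tcp_rot"],2),"F",np.round(s["wrist_force"],1),"w",round(s["gripper_width"],3))
    print("shift cm tool",(A.inv().apply(np.array(target)-p)*100).round(2),"turn deg",(A.inv()*B).as_rotvec(degrees=True).round(2))
E
python3 -c "
from h import *
plan([0.598,0.009,0.16],[-90,0,-103.85])"
```

```text
t 2.6 p [0.5528 0.0573 0.2296] r [ -90.42   -1.07 -103.71] F [1.4 1.1 0.1] w 0.764
shift cm tool [3.49 6.99 5.59] turn deg [0.41 0.14 1.07]
```

Call:
step_arm([
  [[1.75,2.0,2.8,0.2,0.1,0.5,6.5],[1.75,2.0,2.8,0.2,0,0.5,6.5],[0,2.0,0,0,0,0,6.5],[0,0,0,0,0,0,6.5],[0,0,0,0,0,0,6.5]],
])

```text
time: 3.02
position: [0.6044, -0.0059, 0.1685]
tcp_rot: [-89.7, -0.3, -104.6]
wrist_force: [-0.1, 0.4, 0.4]
gripper_width: 0.761
```

```bash
python3 - <<'E'
from h import *
from plant import viewer
plan([0.598,0.009,0.16],[-90,0,-103.85])
for n in ("wrist","top"):
    c=viewer.camera(n); np.savez(n+"1.npz",**c); cv2.imwrite(f"pics/{n}1.png",c["color"])
    print(c["position"],c["rotation"])
E
```

```text
t 3.02 p [ 0.6044 -0.0059  0.1685] r [ -89.67   -0.26 -104.64] F [-0.1  0.4  0.4] w 0.761
shift cm tool [-1.28  0.84 -1.  ] turn deg [-0.32 -0.79  0.26]
[0.62096424 0.05822008 0.31178331] [164.61517968  -0.3549317  -14.65965173]
[0.46100279 0.0864123  1.35802596] [-176.85066641   -0.96271259  -89.77215636]
```

View pics/wrist1.png

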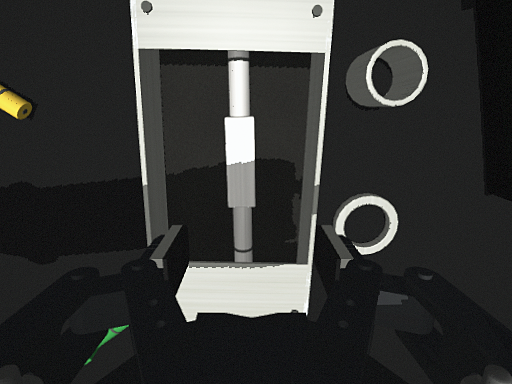

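```bash
python3 - <<'E'
from h import *
c=load("wrist1.npz"); 
g=cv2.cvtColor(c["color"],cv2.COLOR_BGR2GRAY)
for v in (60,80,100,125,140,155,170,185,200,215,235):
    row=g[v,190:290].astype(int); i=np.where(row>90)[0]+190; j=np.where(row>55)[0]+190
    print(v, (i.min(),i.max()) if len(i) else 0,(j.min(),j.max()) if len(j) else 0)
for u in (230,250): print(u,[int(x) for x in g[108:124,u]],[int(x) for x in g[200:216,u]])
a=toplane(c,[[225,117],[254,117],[228,208],[255,208]],0.032); print(a.round(4))
print("mid",a.mean(0), np.linalg.norm(a[0]-a[1]),np.linalg.norm(a[0]-a[2]))
h=toplane(c,[[138,48],[328,52],[310,265],[183,264]],0.061);print(h.round(4))
E
python3 - <<'E'
import cv2
im=cv2.imread('pics/wrist1.png')[20:290,120:360]
cv2.imwrite('pics/w1c.png',cv2.resize(im,None,fx=2.2,fy=2.2,interpolation=cv2.INTER_CUBIC))
E
```

```text
60 (np.int64(232), np.int64(242)) (np.int64(231), np.int64(243))
80 (np.int64(229), np.int64(248)) (np.int64(228), np.int64(249))
100 (np.int64(229), np.int64(249)) (np.int64(229), np.int64(249))
125 (np.int64(225), np.int64(254)) (np.int64(224), np.int64(254))
140 (np.int64(225), np.int64(254)) (np.int64(225), np.int64(254))
155 (np.int64(226), np.int64(254)) (np.int64(225), np.int64(254))
170 (np.int64(227), np.int64(254)) (np.int64(226), np.int64(254))
185 (np.int64(227), np.int64(254)) (np.int64(227), np.int64(254))
200 (np.int64(228), np.int64(254)) (np.int64(227), np.int64(255))
215 (np.int64(234), np.int64(250)) (np.int64(233), np.int64(251))
235 (np.int64(234), np.int64(251)) (np.int64(233), np.int64(251))
230 [202, 201, 195, 194, 194, 190, 188, 164, 99, 191, 255, 255, 252, 252, 252, 252] [156, 159, 159, 158, 160, 162, 162, 107, 8, 17, 20, 24, 29, 16, 23, 17]
250 [27, 33, 44, 46, 42, 41, 37, 38, 143, 254, 255, 253, 252, 252, 252, 252] [157, 156, 158, 157, 157, 161, 140, 109, 108, 113, 114, 112, 113, 113, 113, 115]
[[ 0.5966  0.0557  0.032 ]
 [ 0.623   0.0488  0.032 ]
 [ 0.5745 -0.0322  0.032 ]
 [ 0.6012 -0.0393  0.032 ]]
mid [0.59882653 0.00823939 0.032     ] 0.027315713179570322 0.09067325314286401
[[ 0.5464  0.1262  0.061 ]
 [ 0.6934  0.0844  0.061 ]
 [ 0.6405 -0.1     0.061 ]
 [ 0.5211 -0.0673  0.061 ]]
```

View pics/w1c.png

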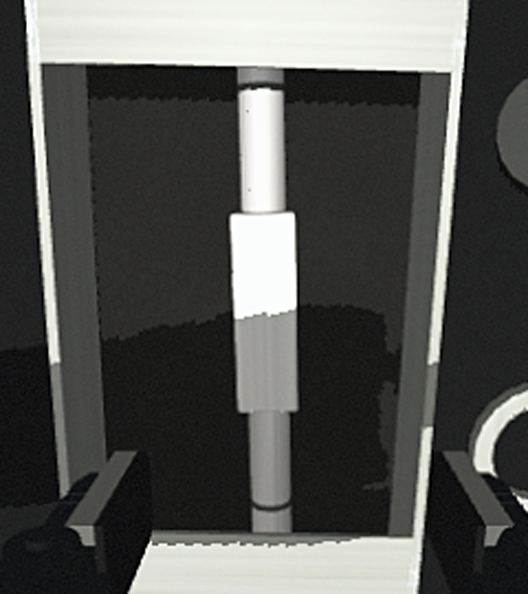

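```bash
python3 -c "
from h import *
plan([0.5984,0.0086,0.009],[-90,0,-104.0])"
```

```text
t 3.12 p [ 0.604  -0.0039  0.169 ] r [ -89.68   -0.18 -104.49] F [0.1 0.5 0.9] w 0.765
shift cm tool [-1.12 15.99 -0.95] turn deg [-0.31 -0.49  0.18]
```

Call:
step_arm([
  [[-1.1,2.0,-0.9,-0.3,-0.5,0.2,6.5],[0,3.0,0,0,0,0,6.5],[0,3.0,0,0,0,0,6.5],[0,0.5,0,0,0,0,6.5],[0,0,0,0,0,0,6.5],[0,0,0,0,0,0,6.5]],
])

```text
time: 3.62
position: [0.602, 0.0196, 0.0908]
tcp_rot: [-89.4, 0.6, -103.2]
wrist_force: [0.2, 0.2, 0.3]
gripper_width: 0.767
```

```bash
python3 -c "
from h import *
plan([0.5984,0.0086,0.009],[-90,0,-104.0])"
```

```text
t 3.62 p [0.602  0.0196 0.0908] r [ -89.42    0.6  -103.22] F [0.2 0.2 0.3] w 0.767
shift cm tool [ 1.23  8.16 -0.18] turn deg [-0.58  0.78 -0.61]
```

Call:
step_arm([
  [[0.5,0.8,-0.1,-0.3,0.4,-0.3,6.5],[0.3,0.8,0,0,0,0,6.5],[0,0.5,0,0,0,0,6.5],[0,0,0,0,0,0,6.5],[0,0,0,0,0,0,6.5]],
])

```text
time: 4.03
position: [0.6027, 0.0122, 0.0738]
tcp_rot: [-89.3, 0.5, -103.6]
wrist_force: [0.9, 1.1, -0.2]
gripper_width: 0.76
```

```bash
python3 -c "
from h import *
plan([0.5984,0.0086,0.009],[-90,0,-104.0])"
```

```text
t 4.03 p [0.6027 0.0122 0.0738] r [ -89.28    0.49 -103.6 ] F [ 0.9  1.1 -0.2] w 0.76
shift cm tool [ 0.51  6.47 -0.42] turn deg [-0.72  0.4  -0.5 ]
```

Call:
step_arm([
  [[0.3,1.5,-0.3,-0.5,0.2,-0.4,6.5],[0.1,1.5,-0.1,-0.2,0,-0.2,6.5],[0,1.5,0,0,0,0,6.5],[0,0,0,0,0,0,6.5],[0,0,0,0,0,0,6.5]],
])

```text
time: 4.45
position: [0.5981, 0.0085, 0.0249]
tcp_rot: [-90.0, -0.2, -103.9]
wrist_force: [0.3, -0.5, 1.0]
gripper_width: 0.763
```

```bash
python3 -c "
from h import *
plan([0.5984,0.0086,0.009],[-90,0,-104.0])"
```

```text
t 4.45 p [0.5981 0.0085 0.0249] r [ -90.02   -0.16 -103.86] F [ 0.3 -0.5  1. ] w 0.763
shift cm tool [-0.02  1.59  0.03] turn deg [0.02 0.14 0.16]
```

Call:
step_arm([
  [[0,0.8,0,0,0,0,6.5],[0,0.7,0,0,0,0,6.5],[0,0,0,0,0,0,6.5],[0,0,0,0,0,0,5],[0,0,0,0,0,0,4]],
])

```text
time: 4.87
position: [0.5981, 0.0083, 0.0084]
tcp_rot: [-90.0, -0.2, -103.9]
wrist_force: [-0.1, -0.1, -0.7]
gripper_width: 0.49
```

```bash
python3 - <<'E'
from h import *
from plant import viewer
plan([0.5984,0.0086,0.009],[-90,0,-104.0])
c=viewer.camera("scene");np.savez("scene2.npz",**c)
cv2.imwrite("pics/scene2.png",cv2.resize(c["color"][100:290,130:330],None,fx=3,fy=3,interpolation=cv2.INTER_CUBIC))
E
```

```text
t 4.87 p [0.5981 0.0083 0.0084] r [ -90.04   -0.18 -103.87] F [-0.1 -0.1 -0.7] w 0.49
shift cm tool [-0.04 -0.06  0.02] turn deg [0.04 0.13 0.18]
```

View pics/scene2.png

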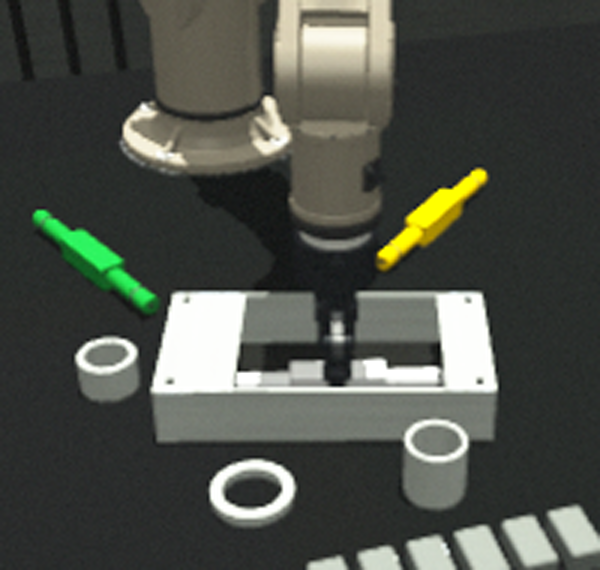

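Call:
step_arm([
  [[0,0.25,0,0,0.1,0.2,4],[0,0,0,0,0,0,0],[0,0,0,0,0,0,0],[0,0,0,0,0,0,0],[0,0,0,0,0,0,0],[0,0,0,0,0,0,0],[0,0,0,0,0,0,0]],
], squeeze=80)

```text
time: 5.5
position: [0.5987, 0.0083, 0.007]
tcp_rot: [-89.9, 0.1, -104.0]
wrist_force: [0.0, 0.2, -0.6]
gripper_width: 0.314
```

```bash
python3 -c "
from h import *
plan([0.5984,0.0086,0.009],[-90,0,-104.0])"
```

```text
t 5.5 p [0.5987 0.0083 0.007 ] r [-8.9950e+01  9.0000e-02 -1.0398e+02] F [ 0.   0.2 -0.6] w 0.314
shift cm tool [-0.02 -0.2  -0.04] turn deg [-0.05  0.02 -0.09]
```

Call:
step_arm([
  [[0,-0.6,0,0,0,0,0],[0,-0.3,0,0,0,0,0],[0,0,0,0,0,0,0],[0.8,0,0,0,0,0,0],[0.8,0,0,0,0,0,0],[0.8,0,0,0,0,0,0],[0.4,0,0,0,0,0,0],[0,0,0,0,0,0,0],[0,0,0,0,0,0,0]],
])

```text
time: 6.25
position: [0.5898, -0.0231, 0.0162]
tcp_rot: [-90.0, 0.0, -104.1]
wrist_force: [0.3, 0.3, -1.9]
gripper_width: 0.315
```

```bash
cat >> h.py <<'E'
TC=np.array([0.5889,0.0016]); TX=np.array([.2756,.9613]); TY=np.array([-.9613,.2756])
def mand():
    "mandrel middle in tray x,y,z mm and tilt deg (a up +), geometry clearances"
    from plant import sensors
    s=sensors.sense(); A=R.from_euler('xyz',s["tcp_rot"],degrees=True).as_matrix()
    C=np.array(s["position"])-A[:,1]*0.011
    m=-A[:,0]
    d=C[:2]-TC; x,y,z=1e3*d@TX,1e3*d@TY,1e3*C[2]
    th=np.arcsin(m[2]); S,Co=np.sin(th),np.cos(th)
    print("C",np.round([x,y,z],1),"tilt",np.degrees(th).round(2),"b low z",round(z-120*S-10*Co,1),"b x",round(x-120*Co-10*abs(S),1),
      "top at deep edge z",round(z-(x+82)*S/Co+10/Co,1),"a x max",round(x+120*Co+10*S,1),"a low z",round(z+120*S-10*Co,1),"bottom at shallow edge",round(z+(108-x)*S/Co-10/Co,1))
E
python3 -c "
from h import *
plan([0.5984,0.0086,0.009],[-90,0,-104.0]);mand()"
```

```text
t 6.25 p [ 0.5898 -0.0231  0.0162] r [-9.0040e+01  1.0000e-02 -1.0407e+02] F [ 0.3  0.3 -1.9] w 0.315
shift cm tool [-3.28  0.72  0.06] turn deg [ 0.04 -0.07 -0.01]
C [-23.5  -7.7  27.2] tilt 0.01 b low z 17.2 b x -143.5 top at deep edge z 37.2 a x max 96.5 a low z 17.2 bottom at shallow edge 17.2
```

```bash
python3 - <<'E'
from h import *
from plant import viewer
c=viewer.camera("scene");np.savez("scene3.npz",**c)
cv2.imwrite("pics/scene3.png",cv2.resize(c["color"][160:260,165:305],None,fx=5,fy=5,interpolation=cv2.INTER_CUBIC))
mand(); plan([0.5984,0.0086,0.009],[-90,0,-104.0])
E
```

```text
C [-23.5  -7.7  27.2] tilt 0.0 b low z 17.2 b x -143.5 top at deep edge z 37.2 a x max 96.5 a low z 17.2 bottom at shallow edge 17.2
t 6.3 p [ 0.5898 -0.0231  0.0162] r [ -90.04    0.   -104.07] F [-0.2  0.8 -2.8] w 0.312
shift cm tool [-3.29  0.72  0.07] turn deg [ 0.04 -0.07 -0.  ]
```

View pics/scene3.png

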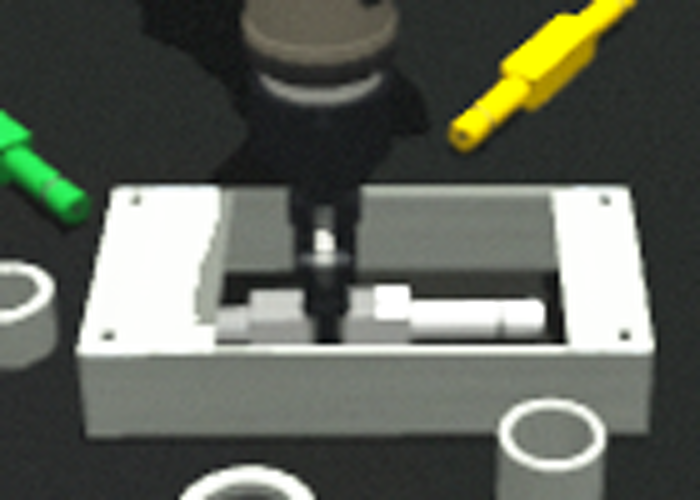

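Call:
step_arm([
  [[-0.3,-0.4,0,0,0,2.5,0],[-0.2,-0.4,0,0,0,2.5,0],[-0.15,-0.4,0,0,0,2.5,0],[-0.15,-0.4,0,0,0,2.5,0],[0,0,0,0,0,0,0]],
])

```text
time: 6.72
position: [0.5919, -0.0132, 0.0324]
tcp_rot: [-90.1, 10.4, -103.8]
wrist_force: [-0.3, -1.3, -2.6]
gripper_width: 0.314
```

```bash
python3 -c "
from h import *
plan([0.5984,0.0086,0.009],[-90,0,-104.0]);mand()"
```

```text
t 6.72 p [ 0.5919 -0.0132  0.0324] r [ -90.07   10.4  -103.79] F [-0.3 -1.3 -2.6] w 0.314
shift cm tool [-1.82  2.71  0.11] turn deg [  0.08   0.21 -10.4 ]
C [-15.4  -7.1  43.2] tilt 10.4 b low z 11.7 b x -135.3 top at deep edge z 41.1 a x max 104.4 a low z 55.0 bottom at shallow edge 55.7
```

Call:
step_arm([
  [[0.2,-0.4,0,0,0,2.5,0],[0,-0.45,0,0,0,2.5,0],[0,-0.45,0,0,0,2.5,0],[0,-0.45,0,0,0,2.0,0],[0,0,0,0,0,0,0]],
])

```text
time: 7.13
position: [0.5908, -0.0171, 0.0483]
tcp_rot: [-90.1, 20.0, -103.6]
wrist_force: [-0.5, -0.2, -1.8]
gripper_width: 0.313
```

```bash
python3 - <<'E'
from h import *
from plant import viewer
plan([0.5984,0.0086,0.009],[-90,0,-104.0]);mand()
c=viewer.camera("scene");np.savez("scene4.npz",**c)
cv2.imwrite("pics/scene4.png",cv2.resize(c["color"][140:260,165:305],None,fx=5,fy=5,interpolation=cv2.INTER_CUBIC))
E
```

```text
t 7.13 p [ 0.5908 -0.0171  0.0483] r [ -90.12   20.02 -103.59] F [-0.5 -0.2 -1.8] w 0.313
shift cm tool [-1.17  4.61  0.15] turn deg [  0.19   0.42 -20.02]
C [-21.2  -7.1  58.7] tilt 20.02 b low z 8.2 b x -137.4 top at deep edge z 47.2 a x max 95.0 a low z 90.4 bottom at shallow edge 95.1
```

View pics/scene4.png

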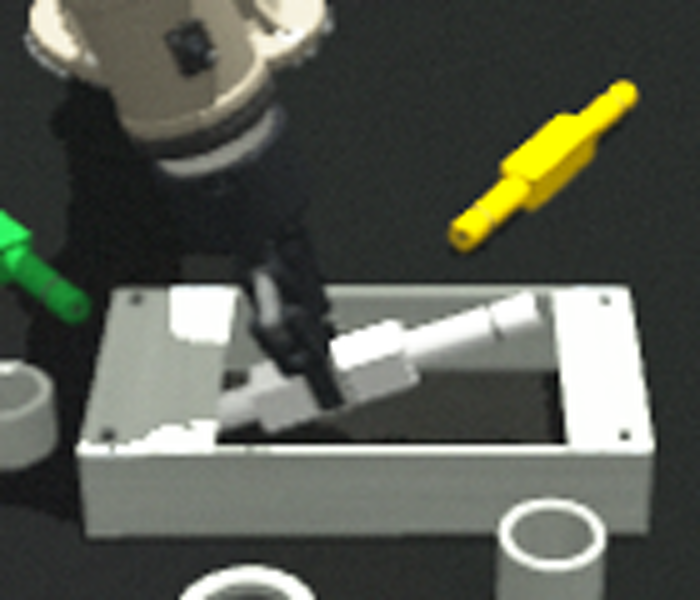

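Call:
step_arm([
  [[-0.9,-0.05,0,0,0,0,0],[-0.9,0,0,0,0,0,0],[-0.9,0,0,0,0,0,0],[-0.9,0,0,0,0,0,0],[-0.9,0,0,0,0,0,0],[-0.9,0,0,0,0,0,0],[-0.6,0,0,0,0,0,0],[0,0,0,0,0,0,0],[0,0,0,0,0,0,0]],
])

```text
time: 7.93
position: [0.6051, 0.0536, 0.0704]
tcp_rot: [-90.2, 19.8, -102.9]
wrist_force: [-1.1, -0.1, -2.2]
gripper_width: 0.313
```

```bash
python3 - <<'E'
from h import *
from plant import viewer
plan([0.5984,0.0086,0.009],[-90,0,-104.0]);mand()
for n in ("scene","top"):
  c=viewer.camera(n)
  a,b=(140,165) if n=="scene" else (105,200)
  cv2.imwrite(f"pics/{n}5.png",cv2.resize(c["color"][a:a+120,b:b+150],None,fx=4,fy=4,interpolation=cv2.INTER_CUBIC))
E
```

```text
t 7.93 p [0.6051 0.0536 0.0704] r [ -90.23   19.83 -102.86] F [-1.1 -0.1 -2.2] w 0.313
shift cm tool [6.35 4.24 0.37] turn deg [  0.43   1.17 -19.83]
C [50.7 -1.5 80.7] tilt 19.83 b low z 30.6 b x -65.6 top at deep edge z 43.5 a x max 167.0 a low z 112.0 bottom at shallow edge 90.8
```

View pics/scene5.png

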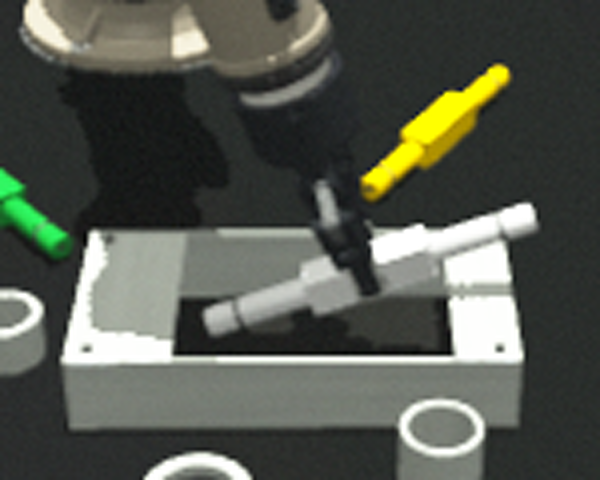

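View pics/top5.png

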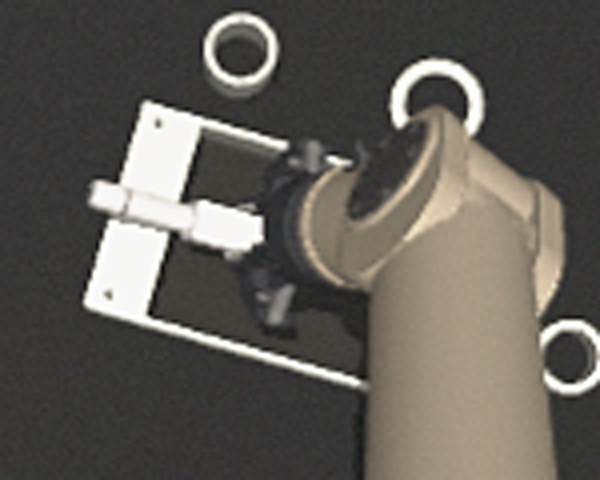

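Call:
step_arm([
  [[-0.4,-1.0,0,0,0,0,0],[-0.7,-2.0,0,0,0,0,0],[-0.6,-2.0,0,0,0,0,0],[-0.6,-2.0,0,0,0,0,0],[-0.3,-1.0,0,0,0,0,0],[0,0,0,0,0,0,0],[0,0,0,0,0,0,0]],
])

```text
time: 8.62
position: [0.603, 0.0441, 0.1586]
tcp_rot: [-90.5, 19.6, -103.5]
wrist_force: [0.1, 0.2, -3.1]
gripper_width: 0.309
```

```bash
python3 -c "
from h import *
plan([0.590,0.0064,0.164],[-90,0,-104.5]);mand()"
```

```text
t 8.62 p [0.603  0.0441 0.1586] r [ -90.48   19.62 -103.51] F [ 0.1  0.2 -3.1] w 0.309
shift cm tool [ 3.55 -1.84 -0.4 ] turn deg [  0.65   1.06 -19.61]
C [ 41.   -2.1 168.9] tilt 19.62 b low z 119.2 b x -75.4 top at deep edge z 135.7 a x max 157.4 a low z 199.8 bottom at shallow edge 182.2
```

Both ends are now clear above the hoods, so I level and centre it.

Call:
step_arm([
  [[0.3,-0.2,0,0.1,0.2,-3,0],[0.4,-0.2,-0.1,0.1,0.2,-3,0],[0.5,-0.2,-0.1,0.1,0.2,-3,0],[0.5,-0.1,-0.1,0.1,0.2,-3,0],[0.5,-0.1,-0.1,0.1,0.2,-3,0],[0.5,0,0,0,0,-3,0],[0.3,0,0,0,0,-1,0],[0,0,0,0,0,0,0],[0,0,0,0,0,0,0]],
])

```text
time: 9.37
position: [0.5851, 0.0108, 0.1519]
tcp_rot: [-90.9, -0.5, -104.7]
wrist_force: [-0.6, -0.1, -3.0]
gripper_width: 0.306
```

```bash
python3 - <<'E'
from h import *
from plant import viewer
plan([0.590,0.0064,0.164],[-90,0,-104.5]);mand()
for n in ("scene","wrist"):
  c=viewer.camera(n); np.savez(n+"6.npz",**c)
  cv2.imwrite(f"pics/{n}6.png",c["color"])
E
```

```text
t 9.37 p [0.5851 0.0108 0.1519] r [ -90.91   -0.47 -104.74] F [-0.6 -0.1 -3. ] w 0.306
shift cm tool [ 0.31 -1.22  0.57] turn deg [ 0.91 -0.25  0.47]
C [  7.9   6.  162.9] tilt -0.47 b low z 153.9 b x -112.2 top at deep edge z 173.6 a x max 127.8 a low z 151.9 bottom at shallow edge 152.1
```

View pics/scene6.png

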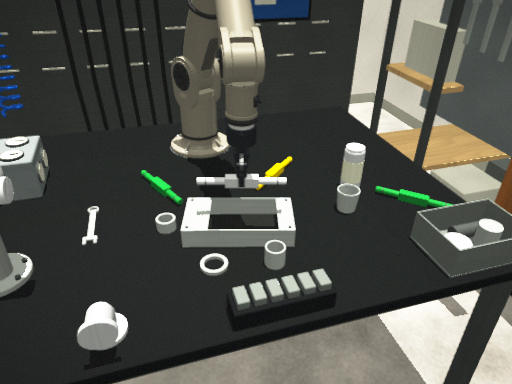

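View pics/wrist6.png

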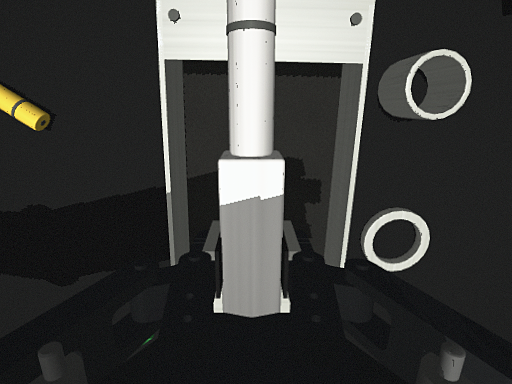

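Call:
step_arm([
  [[0.2,-0.6,0.3,0.5,-0.2,0.3,0],[0.1,-0.5,0.2,0.3,0,0.1,0],[0,0,0,0,0,0,0],[0,0,0,0,0,0,0],[0,0,0,0,0,0,0]],
])

```text
time: 9.88
position: [0.59, 0.0029, 0.1649]
tcp_rot: [-89.9, 0.1, -104.9]
wrist_force: [0.2, 0.0, -2.0]
gripper_width: 0.311
```

```bash
python3 - <<'E'
from h import *
from plant import viewer
plan([0.590,0.0064,0.164],[-90,0,-104.5]);mand()
d=viewer.camera("scene"); np.savez("scene7.npz",**d)
cv2.imwrite("pics/scene7.png",cv2.resize(d["color"][150:260,165:305],None,fx=5,fy=5,interpolation=cv2.INTER_CUBIC))
P=depthpts(d)
m=(d["color"].min(2)>100)&(P[...,2]>.13)&(P[...,2]<.2)&(abs(P[...,0]-.59)<.08)&(abs(P[...,1])<.16)
Q=P[m]; s=(Q[:,:2]-TC)@TX
print(len(Q),s.min(),s.max())
for lo in np.arange(-.13,.15,.02):
    i=(s>=lo)&(s<lo+.02)
    if i.sum()>2: print(round(lo,2),i.sum(),"z max/med",Q[i,2].max().round(4),np.median(Q[i,2]).round(4))
E
```

```text
t 9.88 p [0.59   0.0029 0.1649] r [ -89.95    0.13 -104.86] F [ 0.2  0.  -2. ] w 0.311
shift cm tool [-0.34  0.09 -0.08] turn deg [-0.05 -0.36 -0.13]
C [  1.5  -0.6 175.9] tilt 0.13 b low z 165.7 b x -118.5 top at deep edge z 185.8 a x max 121.6 a low z 166.2 bottom at shallow edge 166.2
794 -0.11820138709496249 0.11961605646156828
-0.13 26 z max/med 0.1894 0.1831
-0.11 56 z max/med 0.1884 0.183
-0.09 63 z max/med 0.1885 0.1826
-0.07 60 z max/med 0.1878 0.1823
-0.05 89 z max/med 0.194 0.1846
-0.03 103 z max/med 0.1934 0.1837
-0.01 13 z max/med 0.1964 0.1844
0.01 106 z max/med 0.1972 0.1847
0.03 91 z max/med 0.1936 0.1834
0.05 56 z max/med 0.1889 0.1828
0.07 52 z max/med 0.188 0.1821
0.09 51 z max/med 0.1885 0.1826
0.11 28 z max/med 0.188 0.1825
```

View pics/scene7.png

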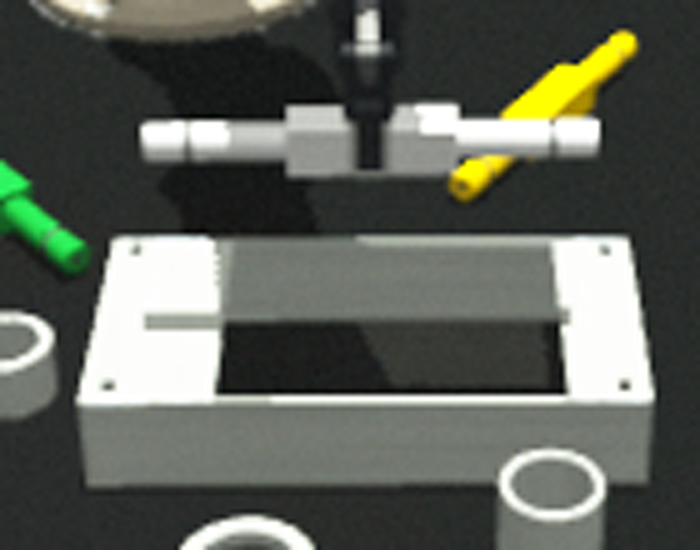

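Call:
step_arm([
  [[0,0,0,0,0,0,0],[0,0,0,0,0,0,0],[0,0,0,0,0,0,0],[0,0,0,0,0,0,0]],
])

```text
time: 10.27
position: [0.5897, 0.0031, 0.1647]
tcp_rot: [-90.0, 0.1, -104.8]
wrist_force: [-0.1, 0.1, -2.3]
gripper_width: 0.316
```

```bash
python3 - <<'E'
from h import *
from plant import viewer,sensors,ticket
plan([0.590,0.0064,0.164],[-90,0,-104.5]);mand()
t=viewer.camera("top"); o=load("top0.npz")
s=sensors.sense(); print("qd",np.round(s["qd"],2)); plan([0.590,0.0064,0.164],[-90,0,-104.5])
w=viewer.camera("scene"); a=load("scene0.npz")
for n,x,y in (("top",t,o),("scene",w,a)):
    dd=cv2.absdiff(x["color"],y["color"]).max(2)
    for k,(u,v) in ({"tall":(260,118),"ring":(309,131),"short":(343,194),"wrench":(405,218),"cup":(160,174),"can":(130,213)} if n=="top" else {"tall":(275,254),"ring":(214,264),"short":(166,223),"wrench":(91,225),"cup":(347,198),"can":(353,165)}).items():
        print(n,k,(dd[v-14:v+14,u-14:u+14]>60).mean().round(3))
E
```

```text
t 10.27 p [0.5897 0.0031 0.1647] r [ -89.98    0.13 -104.84] F [-0.1  0.1 -2.3] w 0.316
shift cm tool [-0.32  0.07 -0.05] turn deg [-0.02 -0.34 -0.13]
C [  1.7  -0.3 175.7] tilt 0.13 b low z 165.4 b x -118.3 top at deep edge z 185.5 a x max 121.7 a low z 166.0 bottom at shallow edge 165.9
qd [ 0.08 -0.07  0.01 -0.02  0.03  0.08 -0.05]
t 10.32 p [0.5896 0.0032 0.1647] r [ -89.99    0.13 -104.84] F [-0.8 -0.1 -3.1] w 0.31
shift cm tool [-0.32  0.07 -0.05] turn deg [-0.01 -0.34 -0.13]
top tall 0.027
top ring 0.448
top short 0.0
top wrench 0.0
top cup 0.0
top can 0.0
scene tall 0.0
scene ring 0.0
scene short 0.0
scene wrench 0.0
scene cup 0.0
scene can 0.0
```

The mandrel is still and level. The bystanders are unchanged; the flange ring differs in the top view only because the arm covers it there, and the scene view shows it unmoved.

```bash
python3 -c "
from plant import ticket
print(ticket.finish_job())"
```

```text
the job is handed in; nothing more can be done
None
```

I got the mandrel out of the tray and handed the job in at about 10.3 s, still holding it level above the tray. I gripped it across the square at 80 N and slid it about 33 mm under the deep hood. Then I tilted it 20° so end a came up past the shallow hood, pulled it out along its axis, lifted it, and levelled it.

**Final pose:**
- The tilt is 0.13° from the tool pose, and the camera depth agrees to a few tenths of a degree.
- The middle is about 2 mm from the tray centre. The axis is at z ≈ 176 mm, so the underside is about 100 mm above the hoods.
- Joint speeds were at most 0.1°/s.

**Forces:** the wrist force stayed near 3 N in every reading I took, and I saw no contact with the hoods or walls.

**Other parts:** the scene view shows no change at any of the six bystanders. The top view agreed except at the flange ring, which the arm covered, and a small 3% change at the tall sleeve. I took that as noise or shadow.

**Check that disagreed:** the tool overshot a few commanded moves by up to about 1 cm. I corrected each one before any tight clearance.

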